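# Press proud mosaic tiles flush with the rod-guided platen

## Task

Three tiles on the mosaic panel in the hand press still stand proud. Pick up the loose platen by its wooden grip, thread its bored hub over the press's tall guide rod and slide it down squarely without forcing or jamming it, until it has pushed all three tiles flush; then press it onto the panel with about 20 N, never over 35 N, for a second, let go and leave it lying flat on the panel, squared up with the press. Push the tiles only with the platen, and leave the jar, mug, basket and brush where they are.

Things in the scene. Friction and masses are not known exactly. Their poses are not given: they have to be found in the camera images.
- platen: loose aluminium platen, about 0.45 kg. Origin: centre of the bore, at the underside. z up. The bored hub (40 x 40 mm, 36 mm high) stands about the origin; its bore, 16.4 mm wide, goes right through. The pressing plate, 90 mm wide, 12 mm thick, runs from the hub to 145 mm along -x, underside level with the hub's. It starts flat on the table. Pushed off-centre it can pivot in the grasp
- platen_grip (a point): centre of the platen's upright wooden grip, a block 50 mm long (platen x), 24 mm thick (platen y), 50 mm high, standing on the plate 90 mm from the bore along platen -x; this centre is 37 mm above the platen's underside and 25 mm below the grip's top. Axes as the platen's. A grip force of about 60 N holds it well
- press: fixed hand press on a 230 x 130 x 20 mm board. Origin on the table below the rod's foot; z up. The 100 x 80 mm panel is centred 90 mm from the rod along press -x. Its face lies anywhere from 28 to 48 mm above the table: not measured, find it by feel. All on the press is hard: never load rod, panel or tiles with over 35 N through the platen, in any direction
- rod_foot (a point): foot of the steel guide rod, on the press board (20 mm above the table). The rod is 14 mm thick, its tip 150 mm above this point, rounded to a dome at the top. It is rigid but leans by up to 0.02 rad in each of press x and y, not measured: the tip can be 3 mm off in each, the foot is as given
- tile0 (a joint): how far the first tile (17 mm square, at the panel's end away from the rod, press -y side) stands proud of the panel, m; 0 is flush. It starts 4 to 7 mm proud, takes about 3.5 N to push in and stays where pushed
- tile1 (a joint): the same for the second tile (end away from the rod, press +y side)
- tile2 (a joint): the same for the third tile (end next to the rod)
- jar: bystander: closed jar, 70 mm wide, 100 mm high; origin at the centre of its underside
- mug: bystander: white mug, 80 mm wide, 95 mm high; origin at the centre of its underside
- basket: bystander: white open plastic basket 160 x 120 x 60 mm; origin at the centre of its underside
- brush: bystander: hand brush lying on the table; origin under its middle
Mind the look-alikes: they are no part of the job. Leave any pink or purple look-alike of the platen alone.

How it is judged (in metres and radians):
On the way, in this order (a step that is already met when the one before it is completed fails the run):
1. the platen is lifted clear above the rod (z of platen in the frame of rod_foot above 0.15 m), for 0.1 s.
2. the hub is threaded on the rod, with the tiles not yet pressed (horizontal distance between platen and rod_foot below 0.006 m and z of platen in the frame of rod_foot below 0.11 m and value of joint each of tile0, tile1, tile2 above 0.003 m), for 0.1 s.
3. the tiles are flush and the platen is pressed on the panel with at least 14 N (value of joint each of tile0, tile1, tile2 below 0.0015 m and contact force between platen and press above 14 N), for 0.5 s.
At the end, for the whole second after the job is handed in: All three tiles within 1.5 mm of flush; the platen on the rod, lying on the panel at rest, level within 0.04 rad and squared with the press within 0.12 rad, released (value of joint each of tile0, tile1, tile2 below 0.0015 m and horizontal distance between platen and rod_foot below 0.005 m and z of platen in the frame of rod_foot below 0.031 m and angle between platen's own z axis and vertical below 0.04 rad and angle between the x axis of platen and the x axis of press, either way round below 0.12 rad and contact force between platen and press above 1 N and linear speed of platen below 0.01 m/s); the robot touches nothing.
It fails at once if the platen loads the press (rod, panel or tiles) with more than 35 N (contact force between platen and press above 35 N).
It fails at once if the fingers push on the press, rod, panel or tiles (contact force between the fingers and press above 2 N).
It fails at once if a bystander is moved more than 20 mm (distance of any of jar, mug, basket, brush from where it was at the start of the episode above 0.02 m).
It also fails if it takes over 72 s, if anything falls off the work surface, if the arm or the gripper's body presses on something with over 40 N, if the wrist force passes 120 N, or if a joint passes its speed limit or range.

## Robot

A 6-joint arm with a two-finger parallel gripper is mounted at the origin on the work surface. World frame = base frame: x ahead of the robot, y to its left, z up, the work surface at z = 0. Lengths are in m, angles in degrees, forces in N, time in s.
With the tool pointing down it reaches from about 0.375 to 0.9 m from the base axis. Payload 3.1 kg.
Tool frame: the origin (TCP) lies on the centre line of the jaws, within the pads' length; the fingertips stand 25 mm ahead of it and the grasp point (between the pads) lies 6 mm ahead of it; z points along the fingers, y is the line along which they close (so a half turn about z gives the same grasp; the last joint's range is limited). The gripper opens to 87 mm and grips with 3 to 60 N. Pads are 19 mm wide; open, the fingers measure 117 mm over their backs; the gripper's body (75 mm by 190 mm) begins 51 mm behind the grasp point.
Start: joints at [61.392, 30.224, 82.088, -0, 67.689, -10.227], TCP at [0.197, 0.593, 0.248] pointing down, gripper open.
Joint ranges: [-176.69, 176.69], [-43.24, 126.21], [12.49, 139.97], [-82, 262], [0, 151.66], [-163.58, 163.58]. Speed limits (degrees/s): [159.86, 159.86, 180, 180, 180, 180].

## Interface

Orientations are given as a 3x3 rotation matrix whose columns are the frame's x, y, z axes.
In Python, from rig import bot, cams, models gives the robot as it stands. The module is installed in compiled form; this text tells all that it offers.
- The arm moves only by the shell command python3 -m handwheel 'ROWS' [OPENING]. ROWS is JSON, a list of rows, each a list of 6 numbers: the shift along the world's x, y, z each as a share of 1 m, from -1 to 1, then the turn, a rotation vector about the world's x, y, z each as a share of 2 rad, from -1 to 1. In form: [[dx, dy, dz, wx, wy, wz], ...]. A call has exactly 8 rows; each row is the pose to reach, as a shift and turn from the pose commanded when the call began; what a row does not reach only later rows make up. A row lasts 1/12 s, in which the tool goes at most 41.7 mm and 7.16 degrees, less where a joint would pass 70% of its speed; a pose out of reach is approached as far as the arm can. A call with a number of a shift or a turn outside -1 to 1 is refused whole. A call with a gripper value outside its range is refused whole. OPENING is the opening, from -1 (shut) to 1 (fully open), so that 0 is half open, set as the call begins (- or left out, the last holds). The fingers move at their own pace and stop on an object; the grip force is fixed at half the most. Time passes only in rows, so rows that repeat a pose let the fingers close, or fill a call up. It gives the time, the measured TCP pose, the force, the opening and the grip force at its end, in the units of the state.
- bot.read_state(): the state, without advancing time (a new reading comes with each control period).
- cams.capture(name): name is "scene" or "top"; returns (picture, depth): 384x512x3 uint8, blue, green, red; 384x512 float32, m along the optical axis (not along the pixel's ray), 0 where there is no reading.
- cams.calibration(name): a dict with "mtx" (3x3 intrinsics, pixels), "dist_coeffs" ([k1, k2, p1, p2, k3] as OpenCV has them; the pictures are not rectified), "R" (3x3) and "t" (3): a world point X has camera coordinates R X + t. Camera axes: x right, y down, z forward; pixel columns grow to the right and rows downward; lengths in m; the calibration is good to about 2 mm. A picture is of the moment at which its call begins. calibration takes no time and is no camera call.
- bot.hand_in(): hands the job in; it is judged then, once.
Trained networks look in the newest picture that a camera, given by its name, has taken for a name from the list of things; names that differ only in an ending like _2 or _b are one class to them, and where a whole thing is asked for, a point or a joint stands for the part that bears it (a point fixed in the world has none). Each returns a list of dicts, best first, with "conf" (0 to 1); they miss things now and then, are a little off and sometimes report something else, mostly with a low value. They report only what shows in the picture. A call takes as long as a camera call. They do not tell look-alikes from the thing itself.
- models.spot_in(query, camera): "position" ([column, row] in pixels, amid what is visible of it).
- models.tip_of(query, camera): "position" ([column, row] in pixels: a listed point, or the origin of a listed thing).
The state is a dict: "time_s": time; "joint_positions": joint angles; "qvel": joint speeds; "tau": joint torques, N m; "position": TCP position; "tcp_rot": TCP orientation; "force": force on the tool from outside, world axes, zero at the start; "moment": the same for the moment, N m; "opening": opening from 0.0 (shut) to 1.0 (fully open); "grasp_force": force on a finger pad.
Only numpy, scipy, OpenCV 4.12 (cv2) and the standard library are available. Lean on these libraries where they do the work, as an engineer would, in place of code of your own. Each camera call takes 0.05 s, during which the arm holds its last target. There are 200 camera calls.

## Working session

There is one attempt and no reset: what is moved stays moved. The work goes in short steps, Python scripts to look and compute and a shell command to move; the robot and the scene stay as the last step left them, time stands still between calls to the robot, and variables do not carry over. Pictures are saved under pics/ and viewed, at most 10 in all, crops included, and the job is handed in when it is done.

```bash
mkdir -p pics
python3 - <<'E'
from rig import bot,cams,models
import cv2,numpy as np
s=bot.read_state(); print({k:np.round(v,3).tolist() for k,v in s.items()})
for c in ("scene","top"):
    im,d=cams.capture(c); cv2.imwrite(f"pics/{c}0.png",im); np.save(f"pics/{c}0.npy",d)
    K=cams.calibration(c); print(c,-K["R"].T@K["t"], K["R"].round(2).tolist(), K["mtx"].round(0).tolist())
    for q in ("platen","platen_grip","press","rod_foot","jar","mug","basket","brush"):
        print(q,[(np.round(r["position"]).tolist(),round(r["conf"],2)) for r in models.tip_of(q,c)[:3]])
E
```

```text
{'time_s': 0.0, 'joint_positions': [61.392, 30.28, 82.156, -0.002, 67.686, -10.227], 'qvel': [-0.028, -0.002, 0.079, -0.068, -0.069, 0.018], 'tau': [-0.002, -44.005, -17.659, 0.063, 0.058, -0.0], 'position': [0.197, 0.593, 0.247], 'tcp_rot': [[-0.949, 0.315, -0.001], [0.315, 0.949, -0.002], [0.0, -0.002, -1.0]], 'force': [-0.609, 0.257, -0.085], 'moment': [0.038, -0.021, -0.04], 'grasp_force': 0.0, 'opening': 1.006}
scene [1.1437073  1.03992288 1.19221143] [[-0.86, 0.5, -0.02], [0.36, 0.59, -0.72], [-0.35, -0.63, -0.69]] [[480.0, 0.0, 252.0], [0.0, 480.0, 186.0], [0.0, 0.0, 1.0]]
platen [([216.0, 170.0], 0.81), ([187.0, 170.0], 0.75), ([258.0, 132.0], 0.74)]
platen_grip [([236.0, 152.0], 0.67), ([278.0, 133.0], 0.67), ([167.0, 175.0], 0.56)]
press [([260.0, 234.0], 0.81)]
rod_foot [([258.0, 229.0], 0.6)]
jar [([200.0, 217.0], 0.61)]
mug [([350.0, 280.0], 0.96)]
basket [([190.0, 125.0], 0.9)]
brush [([291.0, 177.0], 0.9)]
top [ 0.38214324 -0.00425396  1.82576439] [[0.01, -1.0, 0.01], [-0.99, -0.01, -0.11], [0.11, -0.01, -0.99]] [[488.0, 0.0, 262.0], [0.0, 488.0, 187.0], [0.0, 0.0, 1.0]]
platen [([311.0, 184.0], 0.9), ([339.0, 250.0], 0.84), ([323.0, 155.0], 0.59)]
platen_grip [([316.0, 262.0], 0.95), ([318.0, 136.0], 0.89), ([315.0, 205.0], 0.75)]
press [([217.0, 175.0], 0.73)]
rod_foot [([216.0, 177.0], 0.76)]
jar [([260.0, 236.0], 0.55)]
mug [([146.0, 212.0], 0.96)]
basket [([382.0, 190.0], 0.59)]
brush [([259.0, 233.0], 0.89)]
```

View pics/scene0.png

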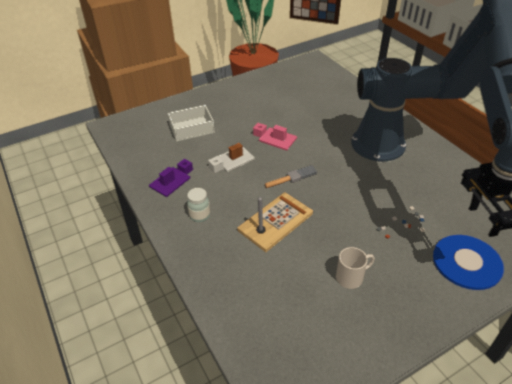

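View pics/top0.png

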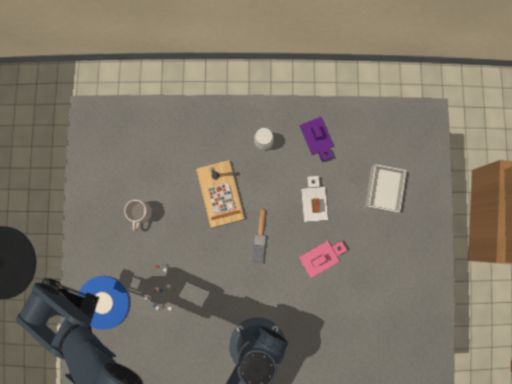

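Scene: the aluminium platen has its hub at top(313,183) and wooden grip at top(316,205); the scene view shows the grip at (236,152). The press is at top(220,193), with the rod foot near (215,176). Look-alikes are purple at top(318,138) and pink at top(322,258). I choose the white/aluminium one with the wooden grip and check it in a close crop.

```bash
cat > h.py <<'E'
from rig import bot,cams,models
import cv2,numpy as np
def px2w(c,p,z):
    K=cams.calibration(c); R=np.array(K["R"]);t=np.array(K["t"])
    u=cv2.undistortPoints(np.array(p,float).reshape(-1,1,2),np.array(K["mtx"]),np.array(K["dist_coeffs"])).reshape(-1,2)
    r=np.c_[u,np.ones(len(u))]@R; o=-R.T@t
    return o+r*((z-o[2])/r[:,2])[:,None]
def w2px(c,P):
    K=cams.calibration(c); R=np.array(K["R"])
    return cv2.projectPoints(np.array(P,float).reshape(-1,1,3),cv2.Rodrigues(R)[0],np.array(K["t"]),np.array(K["mtx"]),np.array(K["dist_coeffs"]))[0].reshape(-1,2)
E
python3 - <<'E'
from h import *
t=cv2.imread("pics/top0.png");s=cv2.imread("pics/scene0.png")
f=lambda im,x,y,w,h:cv2.resize(im[y:y+h,x:x+w],None,fx=6,fy=6,interpolation=cv2.INTER_CUBIC)
a=np.hstack([f(t,290,165,55,65) if 0 else f(t,285,168,60,64),f(t,190,155,60,64+0)])
b=np.hstack([f(s,200,135,60,36),f(s,250,190,60,36)])
cv2.imwrite("pics/crop1.png",np.vstack([a,b])[:600])
# board corners by colour
hsv=cv2.cvtColor(t,cv2.COLOR_BGR2HSV)
m=cv2.inRange(hsv,(10,70,110),(30,255,255)); m[:, :190]=0;m[:,250:]=0;m[:155]=0;m[235:]=0
pts=cv2.findNonZero(m)[:,0].astype(float); w=px2w("top",pts,0.02)
r=cv2.minAreaRect((w[:,:2]*1000).astype(np.float32)); print("board",r,cv2.boxPoints(r).tolist())
g=cv2.inRange(hsv,(0,0,150),(180,60,255)); g[:,:295]=0;g[:,335:]=0;g[:170]=0;g[228:]=0
pts=cv2.findNonZero(g)[:,0].astype(float)
w=px2w("top",pts[pts[:,1]>190],0.012); r=cv2.minAreaRect((w[:,:2]*1000).astype(np.float32)); print("plate",r,cv2.boxPoints(r).tolist())
w=px2w("top",pts,0.012); r=cv2.minAreaRect((w[:,:2]*1000).astype(np.float32)); print("whole",r)
m=cv2.inRange(hsv,(0,90,40),(20,255,200)); m[:,:300]=0;m[:,330:]=0;m[:190]=0;m[225:]=0
pts=cv2.findNonZero(m)[:,0].astype(float);w=px2w("top",pts,0.062); r=cv2.minAreaRect((w[:,:2]*1000).astype(np.float32)); print("grip",pts.mean(0),r)
print("nets: hub",px2w("top",[[313,182]],0.036),"grip",px2w("top",[[315,205]],0.037),"foot",px2w("top",[[216,177]],0.02),px2w("scene",[[258,229]],0.02),"gripscene",px2w("scene",[[236,152]],.037))
for n in("brush","jar","mug","basket"):
  for c in("top","scene"):
    try:print(n,c,px2w(c,[models.tip_of(n,c)[0]["position"]],0.0).round(3))
    except Exception as e:print(e)
E
```

```text
board ((558.8494873046875, 141.23690795898438), (232.89852905273438, 133.54067993164062), 14.915557861328125) [[429.13751220703125, 175.78402709960938], [463.51019287109375, 46.742835998535156], [688.5614624023438, 106.68978881835938], [654.1887817382812, 235.73098754882812]]
plate ((516.139404296875, -211.22535705566406), (116.465087890625, 90.58623504638672), 5.072839260101318) [[454.13006591796875, -171.25869750976562], [462.13983154296875, -261.4901123046875], [578.1487426757812, -251.1920166015625], [570.1389770507812, -160.96060180664062]]
whole ((543.7617797851562, -208.52398681640625), (171.98324584960938, 90.5999755859375), 5.303967475891113)
grip [315.61290323 205.03225806] ((514.2789916992188, -210.3872528076172), (43.70831298828125, 25.61398696899414), 0.2630227506160736)
nets: hub [[ 0.60153328 -0.20459263  0.036     ]] grip [[ 0.51611234 -0.21141516  0.037     ]] foot [[0.61992362 0.15613102 0.02      ]] [[0.63314792 0.15232644 0.02      ]] gripscene [[ 0.51628241 -0.20739837  0.037     ]]
brush top [[ 0.414 -0.007  0.   ]]
brush scene [[ 0.394 -0.018  0.   ]]
jar top [[ 0.4   -0.011  0.   ]]
jar scene [[ 0.765 -0.008  0.   ]]
mug top [[0.487 0.42  0.   ]]
mug scene [[0.494 0.45  0.   ]]
basket top [[ 0.579 -0.471  0.   ]]
basket scene [[ 0.578 -0.499  0.   ]]
```

View pics/crop1.png

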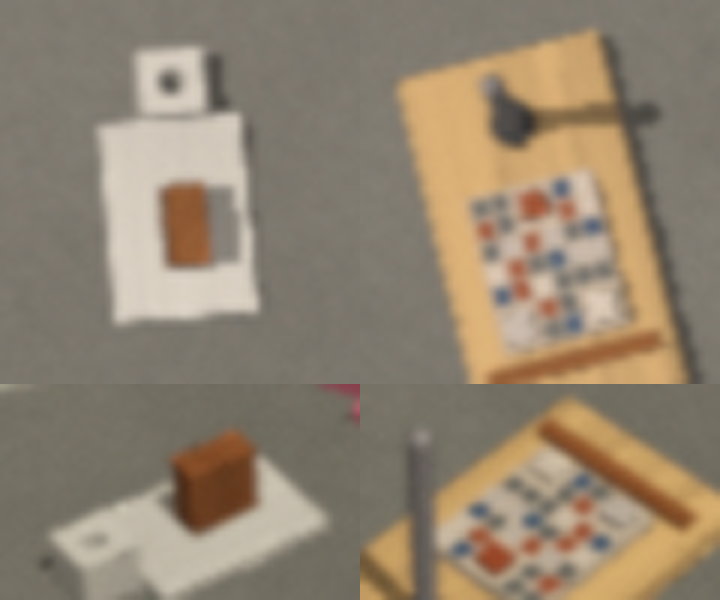

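The crop confirms the choice: white plate, round bore at crop(170,80), brown grip at crop(187,225). The press has its rod collar at crop(512,122) and the rod tip at crop(491,85) in the top view and (423,437) in the scene view. The grip comes out at (0.514,-0.211) with yaw about 5°, and the press yaw is about 15°. Next I move over the grip.

```bash
python3 - <<'E'
from h import *
a=[[211.8-.4,169.2-.4]];b=[[260.5-.4,198.8-.4]]
P=[]
for c,p in(("top",a),("scene",b)):
    K=cams.calibration(c);u=cv2.undistortPoints(np.array(p).reshape(-1,1,2),K["mtx"],np.array(K["dist_coeffs"])).reshape(2)
    P.append((np.c_[K["R"],K["t"]],u))
X=cv2.triangulatePoints(P[0][0],P[1][0],P[0][1],P[1][1]);print("tip",(X[:3]/X[3]).T)
print(px2w("top",a,.17),px2w("scene",b,.17),"collar",px2w("top",[[215.,175.]],.025))
print("bore",px2w("top",[[285+170/6-.4,168+80/6-.4]],.036),px2w("scene",[[200+97/6-.4,135+(540-384)/6-.4]],.036))
print("panel centre",px2w("top",[[190+(550-360)/6-.4,155+262/6-.4]],.035))
E
python3 -m handwheel '[[0.015,-0.034,0,0,0,0.025],[0.03,-0.068,0,0,0,0.05],[0.045,-0.102,0,0,0,0.075],[0.06,-0.136,0,0,0,0.1],[0.075,-0.17,0,0,0,0.125],[0.09,-0.204,0,0,0,0.15],[0.105,-0.238,0,0,0,0.175],[0.12,-0.272,0,0,0,0.204]]'
python3 -m handwheel '[[0.015,-0.034,0,0,0,0],[0.03,-0.068,0,0,0,0],[0.045,-0.102,0,0,0,0],[0.06,-0.136,0,0,0,0],[0.075,-0.17,0,0,0,0],[0.09,-0.204,0,0,0,0],[0.105,-0.238,0,0,0,0],[0.12,-0.272,0,0,0,0]]'
python3 -m handwheel '[[0.01,-0.034,0,0,0,0],[0.02,-0.068,0,0,0,0],[0.03,-0.102,-0.01,0,0,0],[0.04,-0.136,-0.03,0,0,0],[0.05,-0.17,-0.05,0,0,0],[0.06,-0.204,-0.07,0,0,0],[0.07,-0.238,-0.09,0,0,0],[0.077,-0.26,-0.11,0,0,0]]'
```

```text
tip [[0.62891914 0.15986748 0.16463021]]
[[0.62846493 0.1591099  0.17      ]] [[0.63128462 0.16472014 0.17      ]] collar [[0.62675994 0.15954667 0.025     ]]
bore [[ 0.60551273 -0.20436925  0.036     ]] [[ 0.60353658 -0.20395273  0.036     ]]
panel centre [[0.53902812 0.13408416 0.035     ]]
time_s: 1.97
position: [0.3175, 0.3196, 0.2478]
tcp_rot: [[-0.996, -0.09, 0.001], [-0.09, 0.996, 0.0], [-0.001, 0.0, -1.0]]
force: [0.7, 0.3, 0.2]
opening: 0.999
grasp_force: 0.0
time_s: 2.63
position: [0.4376, 0.0472, 0.2479]
tcp_rot: [[-0.996, -0.087, 0.001], [-0.087, 0.996, 0.0], [-0.001, -0.0, -1.0]]
force: [0.6, -0.6, -0.4]
opening: 0.999
grasp_force: 0.0
time_s: 3.3
position: [0.5155, -0.2149, 0.1369]
tcp_rot: [[-0.996, -0.085, 0.003], [-0.085, 0.996, -0.003], [-0.003, -0.003, -1.0]]
force: [0.2, 0.2, 0.6]
opening: 0.995
grasp_force: 0.0
```

```bash
python3 -m handwheel '[[0,0.003,-0.012,0,0,0],[-0.001,0.003,-0.028,0,0,0],[-0.001,0.003,-0.044,0,0,0],[-0.001,0.003,-0.06,0,0,0],[-0.001,0.003,-0.075,0,0,0],[-0.001,0.003,-0.087,0,0,0],[-0.001,0.003,-0.094,0,0,0],[-0.001,0.003,-0.094,0,0,0]]'
python3 -m handwheel '[[0,0,0,0,0,0],[0,0,0,0,0,0],[0,0,0,0,0,0],[0,0,0,0,0,0],[0,0,0,0,0,0],[0,0,0,0,0,0],[0,0,0,0,0,0],[0,0,0,0,0,0]]' -1
```

```text
time_s: 3.97
position: [0.5124, -0.2075, 0.0422]
tcp_rot: [[-0.996, -0.087, -0.002], [-0.087, 0.996, 0.001], [0.002, 0.002, -1.0]]
force: [-0.4, -0.1, -0.7]
opening: 0.998
grasp_force: 0.0
time_s: 4.63
position: [0.5131, -0.2079, 0.0437]
tcp_rot: [[-0.996, -0.087, 0.0], [-0.087, 0.996, -0.0], [-0.0, -0.0, -1.0]]
force: [-0.3, 0.1, 0.8]
opening: 0.483
grasp_force: 0.0
```

```bash
python3 -m handwheel '[[0,0,0,0,0,0],[0,0,0,0,0,0],[0,0,0,0,0,0],[0,0,0,0,0,0],[0,0,0,0,0,0],[0,0,0,0,0,0],[0,0,0,0,0,0],[0,0,0,0,0,0]]' -1
python3 -c "
from h import *
s=bot.read_state();print(s['grasp_force'],s['opening'],s['force'],s['moment'])"
```

```text
time_s: 5.3
position: [0.5132, -0.2081, 0.0436]
tcp_rot: [[-0.996, -0.087, 0.0], [-0.087, 0.996, -0.0], [-0.0, -0.0, -1.0]]
force: [0.1, -2.1, 1.0]
opening: 0.274
grasp_force: 29.7
29.739460623823106 0.27424669708013555 [ 0.11585141 -2.05423779  0.95760532] [-0.20175714 -0.05304273 -0.01804901]
```

```bash
python3 -m handwheel '[[0,0,0.003,0,0,0],[0,0,0.01,0,0,0],[0,0,0.025,0,0,0],[0,0,0.045,0,0,0],[0,0,0.07,0,0,0],[0,0,0.095,0,0,0],[0,0,0.115,0,0,0],[0,0,0.135,0,0,0]]'
python3 -m handwheel '[[0,0.005,0.018,0,0,0.01],[0,0.02,0.035,0,0,0.02],[0,0.045,0.05,0,0,0.03],[0,0.075,0.06,0,0,0.04],[0,0.105,0.06,0,0,0.05],[0,0.135,0.06,0,0,0.06],[0.005,0.16,0.06,0,0,0.07],[0.01,0.18,0.06,0,0,0.085]]'
python3 - <<'E'
from h import *
s=bot.read_state();print(s['grasp_force'],s['opening'],s['force'],s['moment'])
o=[]
for c,z in(("top",.23),("scene",.23)):
    im,d=cams.capture(c);p=w2px(c,[[.59,-.03,.23]])[0].astype(int);print(c,p)
    k=im[p[1]-50:p[1]+50,p[0]-65:p[0]+65];o.append(cv2.resize(k,None,fx=6,fy=5.9,interpolation=3)[:,:780] if 0 else cv2.resize(k,(390,300),interpolation=3))
cv2.imwrite("pics/lift.png",np.hstack(o))
E
```

```text
time_s: 5.97
position: [0.512, -0.2069, 0.1796]
tcp_rot: [[-0.996, -0.087, -0.002], [-0.087, 0.996, 0.001], [0.002, 0.001, -1.0]]
force: [-0.9, -0.5, -3.8]
opening: 0.271
grasp_force: 29.7
time_s: 6.63
position: [0.5208, -0.025, 0.2384]
tcp_rot: [[-0.967, -0.257, -0.004], [-0.257, 0.967, 0.002], [0.003, 0.003, -1.0]]
force: [0.5, -0.8, -4.0]
opening: 0.276
grasp_force: 29.7
29.733364968560636 0.2757880291945982 [ 0.48541439 -0.81939714 -4.02623552] [-0.07835077  0.05318535 -0.02008696]
top [266 178]
scene [239 143]
```

View pics/lift.png

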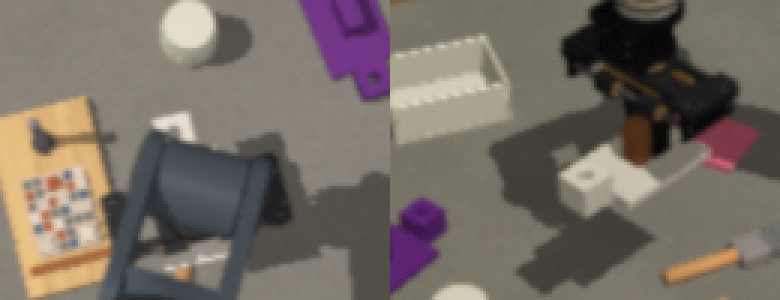

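The platen is held level, with hub at crop(585,180) and the bore visible in the scene view. I move it over the rod tip.

```bash
python3 -m handwheel '[[0.003,0.025,0,0,0,0],[0.006,0.055,0,0,0,0],[0.009,0.085,0,0,0,0],[0.012,0.11,0,0,0,0],[0.015,0.13,0,0,0,0],[0.018,0.148,0,0,0,0],[0.02,0.158,0,0,0,0],[0.02,0.162,0,0,0,0]]'
python3 -m handwheel '[[0,0,0,0,0,0],[0,0,0,0,0,0],[0,0,0,0,0,0],[0,0,0,0,0,0],[0,0,0,0,0,0],[0,0,0,0,0,0],[0,0,0,0,0,0],[0,0,0,0,0,0]]'
python3 - <<'E'
from h import *
s=bot.read_state();print(s['position'],s['force'],s['moment'])
o=[]
t=s['position'];b=np.array(t)+[.091*.967,.091*.257,-.0435]
for c in("top","scene"):
    im,d=cams.capture(c);cv2.imwrite(f"pics/{c}1.png",im);np.save(f"pics/{c}1.npy",d)
    p=w2px(c,[b])[0].astype(int);x,y=p[0]-25,p[1]-32;print(c,x,y,w2px(c,[b,b+[0,0,.036],[.629,.16,.17]]))
    o.append(cv2.resize(im[y:y+60,x:x+40],(400,600),interpolation=3))
cv2.imwrite("pics/over.png",np.hstack(o))
E
```

```text
time_s: 7.4
position: [0.5426, 0.135, 0.2383]
tcp_rot: [[-0.967, -0.256, -0.001], [-0.256, 0.967, -0.0], [0.001, 0.0, -1.0]]
force: [0.4, 0.7, -4.1]
opening: 0.276
grasp_force: 29.9
time_s: 8.07
position: [0.543, 0.1339, 0.2386]
tcp_rot: [[-0.967, -0.254, -0.0], [-0.254, 0.967, -0.0], [0.0, -0.0, -1.0]]
force: [-0.1, 0.0, -4.2]
opening: 0.276
grasp_force: 29.9
[0.5430485  0.13388867 0.23855905] [-0.05799389  0.03909382 -4.16121455] [-0.00617023  0.19953946 -0.02384482]
top 186 134 [[211.24584367 166.9537002 ]
 [210.20156117 165.30593485]
 [211.14419998 168.64436035]]
scene 233 158 [[258.8215327  190.91083633]
 [258.70334944 182.09504024]
 [259.94893802 197.1669218 ]]
```

View pics/over.png

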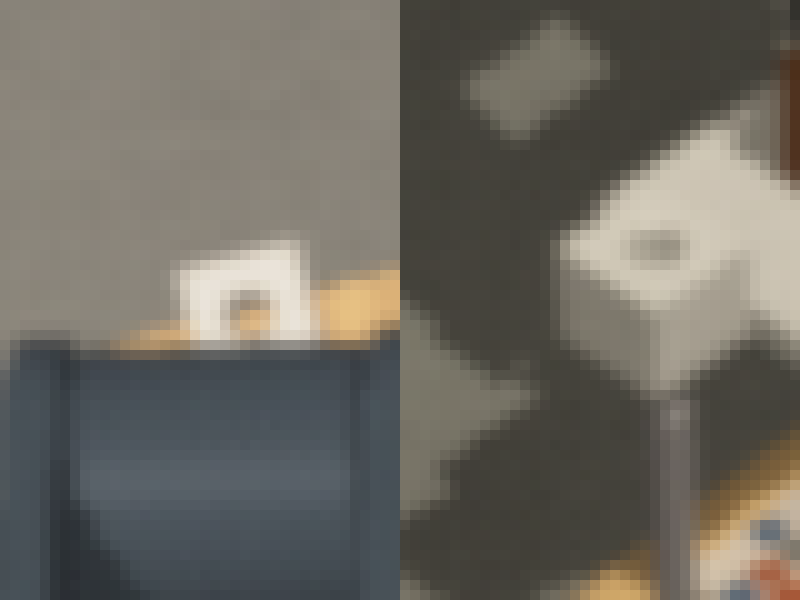

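In the top view the bore is at (210.5,165.0) and the rod tip should be at (211.4,168.8). In the scene view the bore is at (258.0,182.2) and the rod at column 260.1. After allowing for parallax, the hub must move about -4 mm in x and +3.6 mm in y. I correct that, come down to just above the tip, and look again.

```bash
python3 -m handwheel '[[-0.001,0.001,-0.003,0,0,0],[-0.002,0.002,-0.007,0,0,0],[-0.003,0.003,-0.012,0,0,0],[-0.004,0.0036,-0.016,0,0,0],[-0.004,0.0036,-0.02,0,0,0],[-0.004,0.0036,-0.02,0,0,0],[-0.004,0.0036,-0.02,0,0,0],[-0.004,0.0036,-0.02,0,0,0]]'
python3 - <<'E'
from h import *
s=bot.read_state();print(s['position'],s['force'],s['moment'])
o=[]
t=s['position'];b=np.array(t)+[.091*.967,.091*.257,-.0435]
for c in("top","scene"):
    ims=np.mean([cams.capture(c)[0].astype(np.float32) for _ in range(3)],0)
    p=w2px(c,[b])[0].astype(int);x,y=p[0]-20,p[1]-26;print(c,x,y,w2px(c,[b,b+[0,0,.036],[.629,.16,.17]]))
    o.append(cv2.resize(ims[y:y+45,x:x+30].clip(0,255).astype(np.uint8),(400,600),interpolation=3))
cv2.imwrite("pics/over2.png",np.hstack(o))
E
```

```text
time_s: 8.83
position: [0.5392, 0.1377, 0.2186]
tcp_rot: [[-0.967, -0.254, 0.0], [-0.254, 0.967, -0.0], [-0.0, -0.0, -1.0]]
force: [0.2, -0.6, -4.7]
opening: 0.275
grasp_force: 29.9
[0.53923579 0.13769802 0.21855481] [ 0.16091421 -0.6433883  -4.6866126 ] [-0.02781136  0.15658975  0.03974987]
top 190 142 [[210.67639074 168.93483159]
 [209.63194008 167.34987088]
 [211.14419998 168.64436035]]
scene 240 169 [[260.62688801 195.97957916]
 [260.54152038 187.3325849 ]
 [259.94893802 197.1669218 ]]
```

View pics/over2.png

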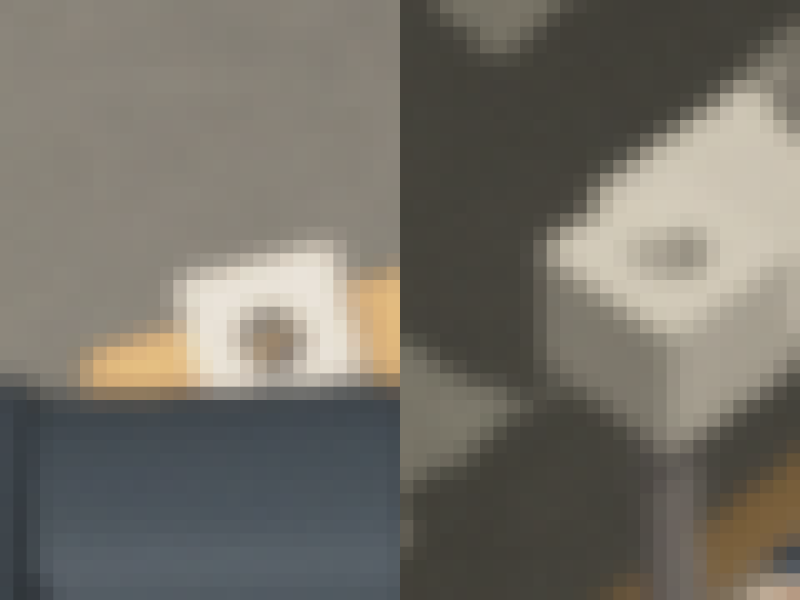

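Top view: bore at (209.8,166.8). Scene view: bore at (259.9,187.4), with the rod directly below at column 260.3. That puts it aligned to about 1–1.5 mm, so I lower it gently while watching the force.

```bash
python3 -m handwheel '[[0,0,-0.001,0,0,0],[0,0,-0.002,0,0,0],[0,0,-0.003,0,0,0],[0,0,-0.004,0,0,0],[0,0,-0.005,0,0,0],[0,0,-0.006,0,0,0],[0,0,-0.006,0,0,0],[0,0,-0.006,0,0,0]]'
python3 -c "
from h import *
s=bot.read_state();print(s['position'],s['force'],s['moment'])"
```

```text
time_s: 9.8
position: [0.539, 0.1377, 0.2124]
tcp_rot: [[-0.967, -0.254, -0.0], [-0.254, 0.967, 0.0], [0.0, 0.0, -1.0]]
force: [0.6, 0.5, -4.3]
opening: 0.274
grasp_force: 29.9
[0.53899295 0.13771409 0.21242092] [ 0.58612984  0.49312815 -4.32102765] [ 0.02580518  0.14991862 -0.0099224 ]
```

```bash
R='python3 -c "from h import *;s=bot.read_state();print(s[chr(109)+\"oment\"])"'
python3 -m handwheel '[[0,0,-0.0005,0,0,0],[0,0,-0.001,0,0,0],[0,0,-0.0015,0,0,0],[0,0,-0.002,0,0,0],[0,0,-0.0025,0,0,0],[0,0,-0.0025,0,0,0],[0,0,-0.0025,0,0,0],[0,0,-0.0025,0,0,0]]'; eval $R
```

```text
time_s: 10.47
position: [0.5391, 0.1377, 0.2101]
tcp_rot: [[-0.967, -0.254, 0.0], [-0.254, 0.967, 0.0], [-0.0, -0.0, -1.0]]
force: [-0.2, 0.1, -4.0]
opening: 0.273
grasp_force: 29.9
[ 0.07740695  0.16056315 -0.01072601]
```

```bash
R='python3 -c "from h import *;s=bot.read_state();print(s[chr(109)+\"oment\"])"'
python3 -m handwheel '[[0,0,-0.0005,0,0,0],[0,0,-0.001,0,0,0],[0,0,-0.0015,0,0,0],[0,0,-0.002,0,0,0],[0,0,-0.0025,0,0,0],[0,0,-0.0025,0,0,0],[0,0,-0.0025,0,0,0],[0,0,-0.0025,0,0,0]]'; eval $R
```

```text
time_s: 11.13
position: [0.5391, 0.1377, 0.2075]
tcp_rot: [[-0.967, -0.254, 0.0], [-0.254, 0.967, -0.0], [-0.0, -0.0, -1.0]]
force: [0.8, 0.8, -3.8]
opening: 0.276
grasp_force: 29.9
[ 0.03311259  0.12859023 -0.00565468]
```

```bash
R='python3 -c "from h import *;s=bot.read_state();print(s[chr(109)+\"oment\"])"'
python3 -m handwheel '[[0,0,-0.0005,0,0,0],[0,0,-0.001,0,0,0],[0,0,-0.0015,0,0,0],[0,0,-0.002,0,0,0],[0,0,-0.0025,0,0,0],[0,0,-0.003,0,0,0],[0,0,-0.003,0,0,0],[0,0,-0.003,0,0,0]]'; eval $R
```

```text
time_s: 11.8
position: [0.539, 0.1377, 0.2045]
tcp_rot: [[-0.967, -0.254, -0.0], [-0.254, 0.967, 0.0], [0.0, 0.0, -1.0]]
force: [0.4, 0.5, -4.0]
opening: 0.274
grasp_force: 29.9
[ 0.00467601  0.14742007 -0.04111691]
```

Underside is 9 mm below the tip with no contact, so it is threaded. I go down in steps and watch the lateral force, since the rod may lean.

```bash
R='python3 -c "from h import *;s=bot.read_state();print(s[chr(109)+\"oment\"])"'
python3 -m handwheel '[[0,0,-0.0015,0,0,0],[0,0,-0.003,0,0,0],[0,0,-0.0045,0,0,0],[0,0,-0.006,0,0,0],[0,0,-0.0075,0,0,0],[0,0,-0.009,0,0,0],[0,0,-0.01,0,0,0],[0,0,-0.01,0,0,0]]'; eval $R
```

```text
time_s: 12.47
position: [0.539, 0.1377, 0.1943]
tcp_rot: [[-0.967, -0.254, -0.0], [-0.254, 0.967, -0.0], [0.0, 0.0, -1.0]]
force: [0.0, -0.5, -4.4]
opening: 0.277
grasp_force: 29.9
[-0.00602625  0.06678514 -0.06277532]
```

```bash
R='python3 -c "from h import *;s=bot.read_state();print(s[chr(109)+\"oment\"])"'
python3 -m handwheel '[[0,0,-0.0015,0,0,0],[0,0,-0.003,0,0,0],[0,0,-0.0045,0,0,0],[0,0,-0.006,0,0,0],[0,0,-0.0075,0,0,0],[0,0,-0.009,0,0,0],[0,0,-0.01,0,0,0],[0,0,-0.01,0,0,0]]'; eval $R
```

```text
time_s: 13.13
position: [0.539, 0.1377, 0.1843]
tcp_rot: [[-0.967, -0.254, -0.0], [-0.254, 0.967, -0.0], [0.0, 0.0, -1.0]]
force: [1.0, -1.0, -4.0]
opening: 0.274
grasp_force: 29.9
[-0.02100976  0.06632554 -0.00239335]
```

```bash
R='python3 -c "from h import *;s=bot.read_state();print(s[chr(109)+\"oment\"])"'
python3 -m handwheel '[[0,0,-0.0015,0,0,0],[0,0,-0.003,0,0,0],[0,0,-0.0045,0,0,0],[0,0,-0.006,0,0,0],[0,0,-0.007,0,0,0],[0,0,-0.008,0,0,0],[0,0,-0.008,0,0,0],[0,0,-0.008,0,0,0]]'; eval $R
```

```text
time_s: 13.8
position: [0.539, 0.1377, 0.1764]
tcp_rot: [[-0.967, -0.254, -0.0], [-0.254, 0.967, -0.0], [0.0, 0.0, -1.0]]
force: [1.3, 0.4, -4.1]
opening: 0.274
grasp_force: 29.9
[-0.01380385  0.13463025 -0.01280527]
```

```bash
R='python3 -c "from h import *;s=bot.read_state();print(s[chr(109)+\"oment\"])"'
python3 -m handwheel '[[0,0,-0.0015,0,0,0],[0,0,-0.003,0,0,0],[0,0,-0.0045,0,0,0],[0,0,-0.006,0,0,0],[0,0,-0.007,0,0,0],[0,0,-0.008,0,0,0],[0,0,-0.008,0,0,0],[0,0,-0.008,0,0,0]]'; eval $R
```

```text
time_s: 14.47
position: [0.539, 0.1377, 0.1684]
tcp_rot: [[-0.967, -0.254, -0.0], [-0.254, 0.967, -0.0], [0.0, 0.0, -1.0]]
force: [0.4, 0.3, -4.6]
opening: 0.274
grasp_force: 29.9
[-0.08251648  0.07454373  0.01073588]
```

```bash
R='python3 -c "from h import *;s=bot.read_state();print(s[chr(109)+\"oment\"])"'
python3 -m handwheel '[[0,0,-0.0015,0,0,0],[0,0,-0.003,0,0,0],[0,0,-0.0045,0,0,0],[0,0,-0.006,0,0,0],[0,0,-0.008,0,0,0],[0,0,-0.01,0,0,0],[0,0,-0.011,0,0,0],[0,0,-0.011,0,0,0]]'; eval $R
```

```text
time_s: 15.13
position: [0.5389, 0.1377, 0.1572]
tcp_rot: [[-0.967, -0.254, -0.001], [-0.254, 0.967, -0.0], [0.001, 0.0, -1.0]]
force: [0.3, -0.3, -4.3]
opening: 0.271
grasp_force: 29.9
[-0.05016403  0.18727561 -0.0269317 ]
```

```bash
R='python3 -c "from h import *;s=bot.read_state();print(s[chr(109)+\"oment\"])"'
python3 -m handwheel '[[0,0,-0.0015,0,0,0],[0,0,-0.003,0,0,0],[0,0,-0.0045,0,0,0],[0,0,-0.006,0,0,0],[0,0,-0.008,0,0,0],[0,0,-0.01,0,0,0],[0,0,-0.011,0,0,0],[0,0,-0.011,0,0,0]]'; eval $R
```

```text
time_s: 15.8
position: [0.5388, 0.1377, 0.1462]
tcp_rot: [[-0.967, -0.254, -0.001], [-0.254, 0.967, -0.0], [0.001, 0.0, -1.0]]
force: [-0.9, 0.4, -4.0]
opening: 0.277
grasp_force: 29.9
[ 0.00716163  0.13305948 -0.00870413]
```

```bash
R='python3 -c "from h import *;s=bot.read_state();print(s[chr(109)+\"oment\"])"'
python3 -m handwheel '[[0,0,-0.0015,0,0,0],[0,0,-0.003,0,0,0],[0,0,-0.0045,0,0,0],[0,0,-0.006,0,0,0],[0,0,-0.008,0,0,0],[0,0,-0.01,0,0,0],[0,0,-0.011,0,0,0],[0,0,-0.011,0,0,0]]'; eval $R
```

```text
time_s: 16.47
position: [0.5388, 0.1377, 0.1352]
tcp_rot: [[-0.967, -0.254, -0.001], [-0.254, 0.967, -0.0], [0.001, 0.0, -1.0]]
force: [-0.1, 0.1, -5.1]
opening: 0.274
grasp_force: 29.9
[-0.01983511  0.19789698  0.01062115]
```

```bash
R='python3 -c "from h import *;s=bot.read_state();print(s[chr(109)+\"oment\"])"'
python3 -m handwheel '[[0,0,-0.0015,0,0,0],[0,0,-0.003,0,0,0],[0,0,-0.0045,0,0,0],[0,0,-0.006,0,0,0],[0,0,-0.008,0,0,0],[0,0,-0.01,0,0,0],[0,0,-0.011,0,0,0],[0,0,-0.011,0,0,0]]'; eval $R
```

```text
time_s: 17.13
position: [0.5388, 0.1377, 0.1242]
tcp_rot: [[-0.967, -0.254, -0.001], [-0.254, 0.967, -0.0], [0.001, 0.0, -1.0]]
force: [0.0, -0.1, -4.8]
opening: 0.277
grasp_force: 29.9
[ 0.02979831  0.14839808 -0.03408169]
```

```bash
R='python3 -c "from h import *;s=bot.read_state();print(s[chr(109)+\"oment\"])"'
python3 -m handwheel '[[0,0,-0.0015,0,0,0],[0,0,-0.003,0,0,0],[0,0,-0.0045,0,0,0],[0,0,-0.006,0,0,0],[0,0,-0.008,0,0,0],[0,0,-0.01,0,0,0],[0,0,-0.011,0,0,0],[0,0,-0.011,0,0,0]]'; eval $R
```

```text
time_s: 17.8
position: [0.5388, 0.1377, 0.1132]
tcp_rot: [[-0.967, -0.254, -0.001], [-0.254, 0.967, -0.0], [0.001, 0.0, -1.0]]
force: [0.6, -0.3, -4.5]
opening: 0.276
grasp_force: 29.9
[0.06062592 0.17360415 0.02147282]
```

```bash
R='python3 -c "from h import *;s=bot.read_state();print(s[chr(109)+\"oment\"])"'
python3 -m handwheel '[[0,0,-0.0015,0,0,0],[0,0,-0.003,0,0,0],[0,0,-0.0045,0,0,0],[0,0,-0.006,0,0,0],[0,0,-0.008,0,0,0],[0,0,-0.01,0,0,0],[0,0,-0.011,0,0,0],[0,0,-0.011,0,0,0]]'; eval $R
```

```text
time_s: 18.47
position: [0.5388, 0.1377, 0.1022]
tcp_rot: [[-0.967, -0.254, -0.001], [-0.254, 0.967, -0.0], [0.001, 0.0, -1.0]]
force: [-0.7, 0.6, -3.9]
opening: 0.272
grasp_force: 29.9
[ 0.01208787  0.11993347 -0.00767823]
```

```bash
R='python3 -c "from h import *;s=bot.read_state();print(s[chr(109)+\"oment\"])"'
python3 -m handwheel '[[0,0,-0.0005,0,0,0],[0,0,-0.001,0,0,0],[0,0,-0.0015,0,0,0],[0,0,-0.002,0,0,0],[0,0,-0.0025,0,0,0],[0,0,-0.003,0,0,0],[0,0,-0.003,0,0,0],[0,0,-0.003,0,0,0]]'; eval $R
```

```text
time_s: 19.13
position: [0.539, 0.1377, 0.0995]
tcp_rot: [[-0.967, -0.254, -0.0], [-0.254, 0.967, 0.0], [0.0, 0.0, -1.0]]
force: [1.5, 0.3, -4.0]
opening: 0.273
grasp_force: 29.9
[0.05440182 0.11593346 0.01667806]
```

```bash
python3 -m handwheel '[[0,0,-0.0005,0,0,0],[0,0,-0.001,0,0,0],[0,0,-0.0015,0,0,0],[0,0,-0.002,0,0,0],[0,0,-0.0025,0,0,0],[0,0,-0.003,0,0,0],[0,0,-0.003,0,0,0],[0,0,-0.003,0,0,0]]'
```

```text
time_s: 19.8
position: [0.539, 0.1377, 0.0965]
tcp_rot: [[-0.967, -0.254, -0.0], [-0.254, 0.967, -0.0], [0.0, 0.0, -1.0]]
force: [0.3, 0.2, -4.3]
opening: 0.275
grasp_force: 29.9
```

```bash
python3 -m handwheel '[[0,0,-0.0005,0,0,0],[0,0,-0.001,0,0,0],[0,0,-0.0015,0,0,0],[0,0,-0.002,0,0,0],[0,0,-0.0025,0,0,0],[0,0,-0.003,0,0,0],[0,0,-0.003,0,0,0],[0,0,-0.003,0,0,0]]'
```

```text
time_s: 20.47
position: [0.539, 0.1377, 0.0935]
tcp_rot: [[-0.967, -0.254, -0.0], [-0.254, 0.967, -0.0], [0.0, 0.0, -1.0]]
force: [-0.5, 0.1, -3.8]
opening: 0.276
grasp_force: 29.9
```

```bash
python3 -m handwheel '[[0,0,-0.0005,0,0,0],[0,0,-0.001,0,0,0],[0,0,-0.0015,0,0,0],[0,0,-0.002,0,0,0],[0,0,-0.0025,0,0,0],[0,0,-0.003,0,0,0],[0,0,-0.003,0,0,0],[0,0,-0.003,0,0,0]]'
```

```text
time_s: 21.13
position: [0.539, 0.1377, 0.0905]
tcp_rot: [[-0.967, -0.254, -0.0], [-0.254, 0.967, -0.0], [0.0, 0.0, -1.0]]
force: [0.9, 0.8, -4.0]
opening: 0.274
grasp_force: 29.9
```

```bash
python3 -m handwheel '[[0,0,-0.0005,0,0,0],[0,0,-0.001,0,0,0],[0,0,-0.0015,0,0,0],[0,0,-0.002,0,0,0],[0,0,-0.0025,0,0,0],[0,0,-0.003,0,0,0],[0,0,-0.003,0,0,0],[0,0,-0.003,0,0,0]]'
```

```text
time_s: 21.8
position: [0.539, 0.1377, 0.0875]
tcp_rot: [[-0.967, -0.254, -0.0], [-0.254, 0.967, 0.0], [0.0, 0.0, -1.0]]
force: [0.4, 0.5, -3.3]
opening: 0.275
grasp_force: 29.9
```

```bash
R='python3 -c "from h import *;s=bot.read_state();print(s[chr(109)+\"oment\"])"'; python3 -m handwheel '[[0,0,-0.0005,0,0,0],[0,0,-0.001,0,0,0],[0,0,-0.0015,0,0,0],[0,0,-0.002,0,0,0],[0,0,-0.002,0,0,0],[0,0,-0.002,0,0,0],[0,0,-0.002,0,0,0],[0,0,-0.002,0,0,0]]';eval $R
```

```text
time_s: 22.47
position: [0.5391, 0.1377, 0.0856]
tcp_rot: [[-0.967, -0.254, 0.0], [-0.254, 0.967, -0.0], [-0.0, -0.0, -1.0]]
force: [-0.5, -0.6, -4.9]
opening: 0.273
grasp_force: 29.9
[-0.03938325  0.14401613 -0.00991687]
```

```bash
R='python3 -c "from h import *;s=bot.read_state();print(s[chr(109)+\"oment\"])"'; python3 -m handwheel '[[0,0,-0.0005,0,0,0],[0,0,-0.001,0,0,0],[0,0,-0.0015,0,0,0],[0,0,-0.002,0,0,0],[0,0,-0.0025,0,0,0],[0,0,-0.003,0,0,0],[0,0,-0.003,0,0,0],[0,0,-0.003,0,0,0]]';eval $R
```

```text
time_s: 23.13
position: [0.539, 0.1377, 0.0825]
tcp_rot: [[-0.967, -0.254, -0.0], [-0.254, 0.967, -0.0], [0.0, -0.0, -1.0]]
force: [-0.3, -0.4, -4.3]
opening: 0.274
grasp_force: 29.9
[ 0.00270894  0.1544383  -0.02779665]
```

```bash
R='python3 -c "from h import *;s=bot.read_state();print(s[chr(109)+\"oment\"])"'; python3 -m handwheel '[[0,0,-0.0005,0,0,0],[0,0,-0.001,0,0,0],[0,0,-0.0015,0,0,0],[0,0,-0.002,0,0,0],[0,0,-0.0025,0,0,0],[0,0,-0.003,0,0,0],[0,0,-0.003,0,0,0],[0,0,-0.003,0,0,0]]';eval $R
```

```text
time_s: 23.8
position: [0.539, 0.1377, 0.0795]
tcp_rot: [[-0.967, -0.254, -0.0], [-0.254, 0.967, -0.0], [0.0, 0.0, -1.0]]
force: [-0.0, -1.2, -4.0]
opening: 0.27
grasp_force: 29.9
[ 0.06007973  0.14466414 -0.05200876]
```

```bash
R='python3 -c "from h import *;s=bot.read_state();print(s[chr(109)+\"oment\"])"'; python3 -m handwheel '[[0,0,-0.0005,0,0,0],[0,0,-0.001,0,0,0],[0,0,-0.0015,0,0,0],[0,0,-0.002,0,0,0],[0,0,-0.0025,0,0,0],[0,0,-0.0025,0,0,0],[0,0,-0.0025,0,0,0],[0,0,-0.0025,0,0,0]]';eval $R
```

```text
time_s: 24.47
position: [0.5391, 0.1377, 0.0774]
tcp_rot: [[-0.967, -0.254, 0.0], [-0.254, 0.967, 0.0], [-0.0, -0.0, -1.0]]
force: [-1.1, -0.7, 2.3]
opening: 0.272
grasp_force: 29.9
[0.05967549 0.42495729 0.02931064]
```

Tile contact at underside ≈34 mm, up about 6.5 N, so two tiles at the far end judging by the moment. I continue in small steps.

```bash
R='python3 -c "from h import *;s=bot.read_state();print(s[chr(109)+\"oment\"])"'; python3 -m handwheel '[[0,0,-0.0003,0,0,0],[0,0,-0.0006,0,0,0],[0,0,-0.0009,0,0,0],[0,0,-0.0012,0,0,0],[0,0,-0.0015,0,0,0],[0,0,-0.0015,0,0,0],[0,0,-0.0015,0,0,0],[0,0,-0.0015,0,0,0]]';eval $R
```

```text
time_s: 25.13
position: [0.5391, 0.1377, 0.076]
tcp_rot: [[-0.967, -0.255, 0.0], [-0.255, 0.967, -0.0], [-0.0, -0.0, -1.0]]
force: [-2.6, -0.4, 5.5]
opening: 0.274
grasp_force: 29.9
[-0.11615239  0.64342553 -0.02560452]
```

```bash
R='python3 -c "from h import *;s=bot.read_state();print(s[chr(109)+\"oment\"])"'; python3 -m handwheel '[[0,0,-0.0003,0,0,0],[0,0,-0.0006,0,0,0],[0,0,-0.0009,0,0,0],[0,0,-0.001,0,0,0],[0,0,-0.001,0,0,0],[0,0,-0.001,0,0,0],[0,0,-0.001,0,0,0],[0,0,-0.001,0,0,0]]';eval $R
```

```text
time_s: 25.8
position: [0.5391, 0.1377, 0.075]
tcp_rot: [[-0.967, -0.255, 0.0], [-0.255, 0.967, -0.0], [-0.0, -0.0, -1.0]]
force: [-1.4, 0.6, 5.3]
opening: 0.275
grasp_force: 29.9
[-0.04591914  0.61686739 -0.02128409]
```

```bash
R='python3 -c "from h import *;s=bot.read_state();print(s[chr(109)+\"oment\"])"'; python3 -m handwheel '[[0,0,-0.0003,0,0,0],[0,0,-0.0006,0,0,0],[0,0,-0.0009,0,0,0],[0,0,-0.001,0,0,0],[0,0,-0.001,0,0,0],[0,0,-0.001,0,0,0],[0,0,-0.001,0,0,0],[0,0,-0.001,0,0,0]]';eval $R
```

```text
time_s: 26.47
position: [0.5391, 0.1377, 0.074]
tcp_rot: [[-0.967, -0.254, 0.0], [-0.254, 0.967, -0.0], [-0.0, -0.0, -1.0]]
force: [-1.8, -0.3, 4.8]
opening: 0.273
grasp_force: 29.9
[-0.03121144  0.62099946 -0.01859822]
```

```bash
R='python3 -c "from h import *;s=bot.read_state();print(s[chr(109)+\"oment\"])"'; python3 -m handwheel '[[0,0,-0.0003,0,0,0],[0,0,-0.0006,0,0,0],[0,0,-0.0008,0,0,0],[0,0,-0.001,0,0,0],[0,0,-0.001,0,0,0],[0,0,-0.001,0,0,0],[0,0,-0.001,0,0,0],[0,0,-0.001,0,0,0]]';eval $R
```

```text
time_s: 27.13
position: [0.5391, 0.1377, 0.073]
tcp_rot: [[-0.967, -0.255, 0.0], [-0.255, 0.967, -0.0], [-0.0, -0.0, -1.0]]
force: [-2.5, -0.4, 5.6]
opening: 0.279
grasp_force: 29.9
[-0.0448914   0.56196926 -0.02828157]
```

```bash
R='python3 -c "from h import *;s=bot.read_state();print(s[chr(109)+\"oment\"])"'; python3 -m handwheel '[[0,0,-0.0002,0,0,0],[0,0,-0.0004,0,0,0],[0,0,-0.0006,0,0,0],[0,0,-0.0007,0,0,0],[0,0,-0.0007,0,0,0],[0,0,-0.0007,0,0,0],[0,0,-0.0007,0,0,0],[0,0,-0.0007,0,0,0]]';eval $R
```

```text
time_s: 27.8
position: [0.5391, 0.1377, 0.0723]
tcp_rot: [[-0.967, -0.255, 0.0], [-0.255, 0.967, -0.0], [-0.0, -0.0, -1.0]]
force: [-1.0, -0.8, 5.6]
opening: 0.269
grasp_force: 29.9
[-0.09343619  0.55183176  0.03161912]
```

```bash
R='python3 -c "from h import *;s=bot.read_state();print(s[chr(109)+\"oment\"])"'; python3 -m handwheel '[[0,0,-0.0002,0,0,0],[0,0,-0.0004,0,0,0],[0,0,-0.0006,0,0,0],[0,0,-0.0007,0,0,0],[0,0,-0.0007,0,0,0],[0,0,-0.0007,0,0,0],[0,0,-0.0007,0,0,0],[0,0,-0.0007,0,0,0]]';eval $R
```

```text
time_s: 28.47
position: [0.5391, 0.1377, 0.0717]
tcp_rot: [[-0.967, -0.254, 0.0], [-0.254, 0.967, -0.0], [-0.0, -0.0, -1.0]]
force: [-2.1, -0.1, 7.6]
opening: 0.269
grasp_force: 29.9
[-0.02987271  0.537975   -0.01917801]
```

```bash
R='python3 -c "from h import *;s=bot.read_state();print(s[chr(109)+\"oment\"])"'; python3 -m handwheel '[[0,0,-0.0002,0,0,0],[0,0,-0.0004,0,0,0],[0,0,-0.0004,0,0,0],[0,0,-0.0004,0,0,0],[0,0,-0.0004,0,0,0],[0,0,-0.0004,0,0,0],[0,0,-0.0004,0,0,0],[0,0,-0.0004,0,0,0]]';eval $R
```

```text
time_s: 29.13
position: [0.5391, 0.1377, 0.0717]
tcp_rot: [[-0.967, -0.255, 0.0], [-0.255, 0.967, -0.0], [-0.0, -0.0, -1.0]]
force: [-3.0, -0.4, 9.8]
opening: 0.273
grasp_force: 29.9
[-0.06668985  0.62817368 -0.00426887]
```

```bash
R='python3 -c "from h import *;s=bot.read_state();print(s[chr(109)+\"oment\"])"'; python3 -m handwheel '[[0,0,-0.0002,0,0,0],[0,0,-0.0004,0,0,0],[0,0,-0.0006,0,0,0],[0,0,-0.0006,0,0,0],[0,0,-0.0006,0,0,0],[0,0,-0.0006,0,0,0],[0,0,-0.0006,0,0,0],[0,0,-0.0006,0,0,0]]';eval $R
```

```text
time_s: 29.8
position: [0.5391, 0.1377, 0.0717]
tcp_rot: [[-0.967, -0.255, 0.001], [-0.255, 0.967, -0.0], [-0.001, -0.0, -1.0]]
force: [-4.4, -0.9, 12.8]
opening: 0.278
grasp_force: 29.9
[-0.08003377  0.77589041 -0.00823905]
```

Run:
```python
from h import *
s=bot.read_state();t=np.array(s['position']);b=t+[.091*.967,.091*.257,-.0435]
im,d=cams.capture("scene");print(w2px("scene",[b]))
ux=np.array([.967,.255,0]);uy=np.array([-.255,.967,0])
x,y=235,185;cv2.imwrite("pics/press.png",cv2.resize(im[y:y+60,x:x+80],(800,600),interpolation=3))
# predicted corners of flat plate top (press frame), for tilt check
for n,P in(("hub top +x-y",b+ux*.02-uy*.02+[0,0,.036]),("hub top +x+y",b+ux*.02+uy*.02+[0,0,.036]),("hub top -x+y",b-ux*.02+uy*.02+[0,0,.036]),("plate near +y",b-ux*.02+uy*.045+[0,0,.012]),("plate far +y",b-ux*.145+uy*.045+[0,0,.012])):
    print(n,((w2px("scene",[P])[0]-[x,y]+.5)*10).round())
```

```text
[[260.98840822 228.34672004]]
hub top +x-y [175. 364.]
hub top +x+y [265. 431.]
hub top -x+y [354. 362.]
plate near +y [410. 454.]
plate far +y [670. 248.]
```

View pics/press.png

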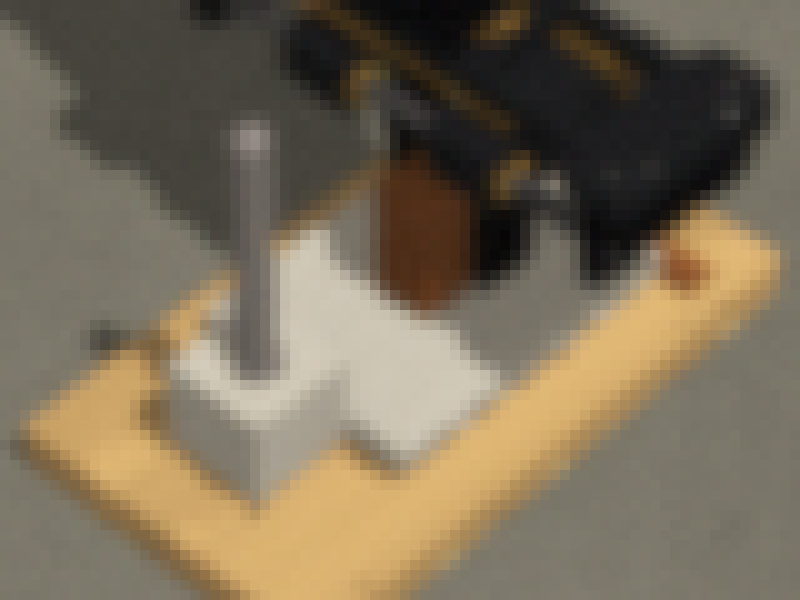

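The platen is on the rod and looks level: hub corner at (258,425) against (265,431) predicted, plate near corner at (405,455) against (410,454). I ease the sideways load a little and press to about 21 N.

```bash
R='python3 -c "from h import *;s=bot.read_state();print(s[chr(109)+\"oment\"])"'; python3 -m handwheel '[[-0.0002,0,-0.0001,0,0,0],[-0.0004,0,-0.0002,0,0,0],[-0.0006,0,-0.0003,0,0,0],[-0.0006,0,-0.0005,0,0,0],[-0.0006,0,-0.0006,0,0,0],[-0.0006,0,-0.0006,0,0,0],[-0.0006,0,-0.0006,0,0,0],[-0.0006,0,-0.0006,0,0,0]]';eval $R
```

```text
time_s: 30.52
position: [0.539, 0.1377, 0.0717]
tcp_rot: [[-0.967, -0.255, 0.002], [-0.255, 0.967, -0.0], [-0.002, -0.001, -1.0]]
force: [-3.6, -0.2, 16.9]
opening: 0.273
grasp_force: 30.0
[-0.12996362  0.91748621 -0.04325769]
```

```bash
R='python3 -c "from h import *;s=bot.read_state();print(s[chr(109)+\"oment\"])"'; python3 -m handwheel '[[0,0,0,-0.0003,0.001,0],[0,0,0,-0.0006,0.002,0],[0,0,0,-0.0009,0.003,0],[0,0,0,-0.001,0.004,0],[0,0,0,-0.001,0.004,0],[0,0,0,-0.001,0.004,0],[0,0,0,-0.001,0.004,0],[0,0,0,-0.001,0.004,0]]';eval $R
```

```text
time_s: 31.18
position: [0.5391, 0.1378, 0.0717]
tcp_rot: [[-0.967, -0.254, -0.005], [-0.254, 0.967, -0.002], [0.005, -0.0, -1.0]]
force: [-5.0, -1.4, 16.2]
opening: 0.272
grasp_force: 30.0
[-0.02982319  0.37833582 -0.12078324]
```

```bash
R='python3 -c "from h import *;s=bot.read_state();print(s[chr(109)+\"oment\"])"'; python3 -m handwheel '[[-0.0002,0,0,-0.0003,0.001,0],[-0.0004,0,0,-0.0006,0.002,0],[-0.0006,0,0,-0.0008,0.003,0],[-0.0006,0,0,-0.0008,0.003,0],[-0.0006,0,0,-0.0008,0.003,0],[-0.0006,0,0,-0.0008,0.003,0],[-0.0006,0,0,-0.0008,0.003,0],[-0.0006,0,0,-0.0008,0.003,0]]';eval $R
```

```text
time_s: 31.85
position: [0.5392, 0.1378, 0.0716]
tcp_rot: [[-0.967, -0.254, -0.01], [-0.254, 0.967, -0.003], [0.01, -0.001, -1.0]]
force: [-3.5, -1.1, 15.2]
opening: 0.274
grasp_force: 30.0
[ 0.06048032  0.17811056 -0.20685231]
```

```bash
R='python3 -c "from h import *;s=bot.read_state();print(s[chr(109)+\"oment\"])"'; python3 -m handwheel '[[0,0,0,0,0,0],[0,0,0,0,0,0],[0,0,0,0,0,0],[0,0,0,0,0,0],[0,0,0,0,0,0],[0,0,0,0,0,0],[0,0,0,0,0,0],[0,0,0,0,0,0]]';eval $R
```

```text
time_s: 32.52
position: [0.5392, 0.1378, 0.0717]
tcp_rot: [[-0.967, -0.254, -0.01], [-0.254, 0.967, -0.003], [0.01, -0.001, -1.0]]
force: [-3.4, -0.7, 13.7]
opening: 0.276
grasp_force: 30.0
[ 0.07728849  0.22830942 -0.19416837]
```

```bash
R='python3 -c "from h import *;s=bot.read_state();print(s[chr(109)+\"oment\"])"'; python3 -m handwheel '[[0,0,-0.0002,0,0,0],[0,0,-0.0004,0,0,0],[0,0,-0.0006,0,0,0],[0,0,-0.0008,0,0,0],[0,0,-0.0008,0,0,0],[0,0,-0.0008,0,0,0],[0,0,-0.0008,0,0,0],[0,0,-0.0008,0,0,0]]';eval $R
```

```text
time_s: 33.18
position: [0.5392, 0.1378, 0.0716]
tcp_rot: [[-0.967, -0.254, -0.01], [-0.254, 0.967, -0.003], [0.01, -0.001, -1.0]]
force: [-5.3, -1.2, 19.6]
opening: 0.274
grasp_force: 30.0
[ 0.11737508  0.4565817  -0.10289567]
```

```bash
R='python3 -c "from h import *;s=bot.read_state();print(s[chr(109)+\"oment\"])"'; python3 -m handwheel '[[0,0,0,0,0,0],[0,0,0,0,0,0],[0,0,0,0,0,0],[0,0,0,0,0,0],[0,0,0,0,0,0],[0,0,0,0,0,0],[0,0,0,0,0,0],[0,0,0,0,0,0]]';eval $R
```

```text
time_s: 33.85
position: [0.5392, 0.1378, 0.0716]
tcp_rot: [[-0.967, -0.254, -0.01], [-0.254, 0.967, -0.003], [0.01, -0.001, -1.0]]
force: [-5.5, -0.5, 20.3]
opening: 0.274
grasp_force: 30.0
[ 0.00814626  0.44088235 -0.18137463]
```

Pressed at about 24 N and balanced. Next I relax the load and open the gripper.

```bash
R='python3 -c "from h import *;s=bot.read_state();print(s[chr(109)+\"oment\"])"'; python3 -m handwheel '[[0,0,0.0005,0,0,0],[0,0,0.001,0,0,0],[0,0,0.0015,0,0,0],[0,0,0.002,0,0,0],[0,0,0.0025,0,0,0],[0.0003,0,0.0028,0,0,0],[0.0003,0,0.0028,0,0,0],[0.0003,0,0.0028,0,0,0]]';eval $R
```

```text
time_s: 34.52
position: [0.5393, 0.1377, 0.0718]
tcp_rot: [[-0.967, -0.254, -0.011], [-0.254, 0.967, -0.003], [0.012, -0.0, -1.0]]
force: [0.6, 0.4, 4.2]
opening: 0.273
grasp_force: 30.0
[ 0.09613587 -0.4143766  -0.0819685 ]
```

```bash
python3 -m handwheel '[[0,0,0.0006,0,0,0],[0,0,0.0006,0,0,0],[0,0,0.0006,0,0,0],[0,0,0.0006,0,0,0],[0,0,0.0006,0,0,0],[0,0,0.0006,0,0,0],[0,0,0.0006,0,0,0],[0,0,0.0006,0,0,0]]' 0.5
python3 -m handwheel '[[0,0,0,0,0,0],[0,0,0,0,0,0],[0,0,0,0,0,0],[0,0,0,0,0,0],[0,0,0.001,0,0,0],[0,0,0.003,0,0,0],[0,0,0.006,0,0,0],[0,0,0.01,0,0,0]]'
python3 -m handwheel '[[0,0,0.01,0,0,0],[0,0,0.02,0,0,0],[0,0,0.035,0,0,0],[0,0,0.055,0,0,0],[0,0,0.075,0,0,0],[0,0,0.1,0,0,0],[0,0,0.125,0,0,0],[0,0,0.14,0,0,0]]'
python3 -m handwheel '[[-0.01,-0.02,0,0,0,0],[-0.02,-0.05,0,0,0,0],[-0.03,-0.08,0,0,0,0],[-0.04,-0.11,0,0,0,0],[-0.05,-0.14,0,0,0,0],[-0.06,-0.17,0,0,0,0],[-0.06,-0.2,0,0,0,0],[-0.06,-0.21,0,0,0,0]]'
python3 - <<'E'
from h import *
im,d=cams.capture("scene");i2,d2=cams.capture("top")
x,y=235,185;a=cv2.resize(im[y:y+60,x:x+50],(400,480),interpolation=3);b=cv2.resize(i2[155:215,190:240],(400,480),interpolation=3)
cv2.imwrite("pics/end.png",np.hstack([a,b]))
hsv=cv2.cvtColor(i2,cv2.COLOR_BGR2HSV);g=cv2.inRange(hsv,(0,0,150),(180,60,255));g[:,:190]=0;g[:,250:]=0;g[:183]=0;g[230:]=0
w=px2w("top",cv2.findNonZero(g)[:,0].astype(float),.04);print(cv2.minAreaRect((w[:,:2]*1000).astype(np.float32)))
E
```

```text
time_s: 35.18
position: [0.5381, 0.1377, 0.0721]
tcp_rot: [[-0.967, -0.254, -0.014], [-0.254, 0.967, -0.004], [0.015, 0.0, -1.0]]
force: [0.1, -0.2, -0.3]
opening: 0.729
grasp_force: 0.0
time_s: 35.85
position: [0.538, 0.1377, 0.0823]
tcp_rot: [[-0.967, -0.254, -0.014], [-0.254, 0.967, -0.004], [0.015, 0.0, -1.0]]
force: [-0.1, -0.4, -0.0]
opening: 0.747
grasp_force: 0.0
time_s: 36.52
position: [0.5392, 0.1379, 0.226]
tcp_rot: [[-0.967, -0.255, -0.009], [-0.254, 0.967, -0.003], [0.01, -0.001, -1.0]]
force: [0.8, 0.3, 0.8]
opening: 0.754
grasp_force: 0.0
time_s: 37.18
position: [0.4783, -0.0757, 0.2235]
tcp_rot: [[-0.968, -0.252, -0.012], [-0.252, 0.968, -0.006], [0.013, -0.003, -1.0]]
force: [0.6, -0.1, 1.0]
opening: 0.747
grasp_force: 0.0
((543.2661743164062, 148.04544067382812), (123.5765609741211, 111.71476745605469), 15.041559219360352)
```

View pics/end.png

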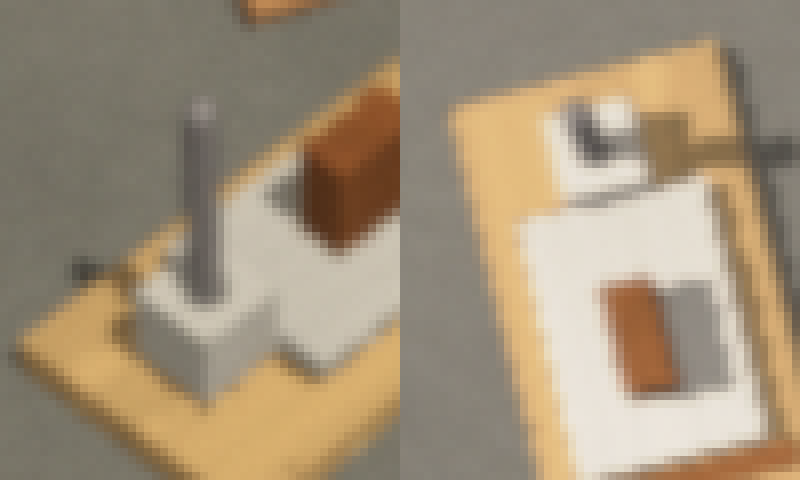

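The picture shows the platen on the rod (hub at crop(600,140), grip at (645,335)), flat and squared at about 15°, with the gripper clear. Handing in.

```bash
python3 -c "
from rig import bot;print(bot.hand_in())"
```

```text
the job is handed in; nothing more can be done
None
```

I threaded the platen onto the rod and pressed it onto the panel at about 20–25 N for over a second, then released it flat and squared and handed the job in at about 37 s. I inferred that the tiles are flush from the contact forces and did not see them directly; the hand-in returned no verdict.

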